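Bolt the casting frame and scatter mosaic chips over it

ROBOT

A 6-joint arm with a two-finger parallel gripper is mounted at the origin on the work surface. World frame = base frame: x ahead of the robot, y to its left, z up, the work surface at z = 0. Lengths are in m, angles in rad, forces in N, time in s.
With the tool pointing down it reaches from about 0.2 to 0.875 m from the base axis. Payload 3.4 kg.
Tool frame: the origin (TCP) lies at the very end of the fingers, on their centre line; the grasp point (between the pads) lies 19 mm behind it; z points along the fingers, y is the line along which they close (so a half turn about z gives the same grasp; the last joint's range is limited). The gripper opens to 94 mm and grips with 3 to 60 N. Pads are 16 mm wide; open, the fingers measure 119 mm over their backs; the gripper's body (75 mm by 177 mm) begins 78 mm behind the grasp point.
Start: joints at [-0.121, 0.276, 1.505, -0, 1.361, -0.121], TCP at [0.575, -0, 0.205] pointing down, gripper open.
Joint ranges: [-2.89, 2.89], [-0.75, 2.08], [0.22, 2.7], [-1.18, 4.32], [0.11, 2.71], [-2.7, 2.7]. Speed limits (rad/s): [2.57, 2.57, 3.14, 3.14, 3.14, 3.14].

INTERFACE

Orientations are given as [roll, pitch, yaw] about the fixed x, y, z axes, in that order (R = Rz(yaw) Ry(pitch) Rx(roll)).
In Python, from rig import * gives the robot as it stands. Calls block until the motion is done:
- movep(position, orientation): joint-space move of the TCP to a pose.
- line_to(position, attitude=None, max_speed=0.15, guard=None): straight line of the TCP; attitude=None keeps the orientation; max_speed is the mean speed in m/s. With guard (N) it stops when the force on the tool has changed by that much, and returns True; else False.
- set_joints(angles): joint-space move.
- open_jaws() and grasp(force=None): open the fingers fully, or close them until they stop; force is the grip in N (None keeps the last).
- dwell(seconds).
- solve_ik(position, orientation): joint angles nearest the present ones, or None.
- sense(): the state.
- snapshot(name): name is "scene" or "side" or "wrist"; returns a dict with "pixels" (420x560x3 uint8, red, green, blue), "mtx" (3x3 intrinsics, pixels), "k1" (the pictures are not rectified: a ray, as slopes to the right and down, at radius r is drawn at 1 + k1 r^2 times it, then the intrinsics apply), "eye" and "attitude" of the camera in the world. Camera axes: x right, y down, z forward; pixel columns grow to the right and rows downward; lengths in m; the calibration is good to about 2 mm. A picture is of the moment at which its call begins. There is no depth.
A pose or a line that the arm cannot do raises IKError and nothing moves.
- finish_job(): hands the job in; it is judged then, once.
The state is a dict: "clock": time; "joint_pos": joint angles; "qvel": joint speeds; "joint_torque": joint torques, N m; "tcp_pos": TCP position; "ee_rot": TCP orientation; "wrist_force": force on the tool from outside, world axes, zero at the start; "ft_torque": the same for the moment, N m; "gripper_width": finger opening in m; "gripper_force": force on a finger pad.
Only numpy, scipy, OpenCV 4.12 (cv2) and the standard library are available. Lean on these libraries where they do the work, as an engineer would, in place of code of your own. Each camera call takes 0.05 s, during which the arm holds its last target. There are 200 camera calls.

TASK

Slide the casting frame's bolt fully home into its keeper. Then lift the loaded shaker out of its dock by its orange front half, lay it down flat on the blue mat, roof up, with all eight chips still in it, let go, and take it again by its black rear half to shake the chips over the frame, so that all eight lie inside it and each of its three marked thirds has at least two. Finish with the empty shaker lying flat on the blue mat again, roof up, and do not touch the chips with the gripper or disturb the bottles, cup, jar and tape.

Things in the scene. Friction and masses are not known exactly. Their poses are not given: they have to be found in the camera images.
- frame: Wooden casting frame with white floor, fixed. Inside 140 mm (its x) by 200 mm (its y); walls 10 mm thick, 30 mm high; inner floor 6 mm above the table. Origin: centre of its underside, z up. Black lines across the floor at y = -33 and +33 mm mark three equal thirds along y. The bolt lies outside its +x long wall.
- bolt (a joint): Barrel bolt on the frame, slides along the frame's +y: 0 fully drawn back, 0.050 m fully home in the brass keeper. Stays where it is left (about 1.5 to 2 N to move).
- bolt_knob (a point): Top centre of the bolt's upright knob, 69 mm above the table and 16 mm outside the frame's +x wall; it travels with the bolt. Knob: red cap 18 mm diameter (top 8 mm) on a 14 mm steel stem that is clear of everything down to 32 mm above the table.
- shaker: Box-shaped tube shaker 182 mm long (x -93 to +89), 30 wide (y), 34 high (z); about 160 g + 96 g of chips. Front half orange, rear half black, roof clear. Origin: middle of the box; +x to the mouth, +z out of the roof. Walls 4 mm; the front end is all open (mouth 22 mm wide, 26 high). Starts in the dock, mouth end up 25 degrees, eight chips in it in one row from the tail.
- mouth (a point): Centre of the shaker's mouth, at x = +89 mm in the shaker's frame.
- dock: Dark steel cradle, fixed. Holds the shaker reclined 25 degrees, mouth up and pointing to the dock's +x. Cheeks and tail plate as high as the shaker enclose its rear 83 mm (3 to 4 mm clearance), open on top; the front 99 mm stands out free. Base 125 by 65 mm; mouth end up to 123 mm above the table. Origin: on the table, 70 mm under the docked shaker's middle.
- mat: Blue mat stuck to the table, 200 mm (its x) by 140 mm (its y), 3 mm thick; origin at the centre of its underside.
- chip0: Hexagonal chip 0, blue: prism 20 mm across corners, 17 mm across flats, 15 mm thick, 12 g. Origin at its middle, z along the prism. Starts inside the shaker.
- chip1: Hexagonal chip 1, terracotta: prism 20 mm across corners, 17 mm across flats, 15 mm thick, 12 g. Origin at its middle, z along the prism. Starts inside the shaker.
- chip2: Hexagonal chip 2, yellow: prism 20 mm across corners, 17 mm across flats, 15 mm thick, 12 g. Origin at its middle, z along the prism. Starts inside the shaker.
- chip3: Hexagonal chip 3, green: prism 20 mm across corners, 17 mm across flats, 15 mm thick, 12 g. Origin at its middle, z along the prism. Starts inside the shaker.
- chip4: Hexagonal chip 4, blue: prism 20 mm across corners, 17 mm across flats, 15 mm thick, 12 g. Origin at its middle, z along the prism. Starts inside the shaker.
- chip5: Hexagonal chip 5, terracotta: prism 20 mm across corners, 17 mm across flats, 15 mm thick, 12 g. Origin at its middle, z along the prism. Starts inside the shaker.
- chip6: Hexagonal chip 6, yellow: prism 20 mm across corners, 17 mm across flats, 15 mm thick, 12 g. Origin at its middle, z along the prism. Starts inside the shaker.
- chip7: Hexagonal chip 7, green: prism 20 mm across corners, 17 mm across flats, 15 mm thick, 12 g. Origin at its middle, z along the prism. Starts inside the shaker.
- bottle_red: Bystander: red paint bottle with black cap, 60 mm diameter, 150 mm tall. Loose; origin at the centre of its underside.
- bottle_green: Bystander: green paint bottle with orange cap, 60 mm diameter, 150 mm tall. Loose; origin at the centre of its underside.
- mug: Bystander: white ceramic cup, open, 72 mm diameter, 75 mm tall. Loose; origin at the centre of its underside.
- jar: Bystander: white jar with blue label and black cap, 64 mm diameter, 75 mm tall. Loose; origin at the centre of its underside.
- tape: Bystander: roll of yellow tape lying flat, 84 mm diameter, 30 mm tall. Loose; origin at the centre of its underside.
- caddy: Bystander: black square caddy of rulers and brushes, 90 by 90 mm, up to 195 mm tall, heavy and fixed. Origin at the centre of its underside.
- canvases: Bystander: stack of small canvases, 200 by 160 mm, 85 mm tall, fixed. Origin at the centre of its underside.

How it is judged:
By the outcome, as a careful person would: the job done as asked, in the order asked, and still so for the second after the job is handed in, with the robot touching nothing.
It also fails if it takes over 72 s, if anything falls off the work surface, if the arm or the gripper's body presses on something with over 40 N, if the wrist force passes 120 N, or if a joint passes its speed limit or range.

## Working session

There is one attempt and no reset: what is moved stays moved. The work goes in short steps, each a Python script; the robot and the scene stay as the last script left them, time stands still between calls to the robot, and variables do not carry over. Pictures are saved under pics/ and viewed, at most 10 in all, crops included, and the job is handed in when it is done.

```bash
ls; mkdir -p pics; python3 - <<'E'
from rig import *
import cv2,numpy as np
for n in ("scene","side","wrist"):
    s=snapshot(n); cv2.imwrite(f"pics/{n}0.png",s["pixels"][:,:,::-1]); np.savez(f"{n}0.npz",**s)
    print(n,s["mtx"].tolist(),s["k1"],s["eye"],s["attitude"])
print(sense())
E
```

```text
pics
scene [[425.5195335153581, 0.0, 274.9032460871378], [0.0, 425.5195335153581, 212.9759682953902], [0.0, 0.0, 1.0]] 0.011905401082554905 [ 1.55257567 -0.02391354  0.73965273] [-2.15611962  0.00957862  1.53397614]
side [[402.49083043049933, 0.0, 276.57984384068124], [0.0, 402.49083043049933, 210.26656009157324], [0.0, 0.0, 1.0]] 0.0026203645169703936 [ 0.28525875 -0.98174633  0.80923849] [-2.18846032 -0.01112592 -0.2617298 ]
wrist [[303.76410590681155, 0.0, 280.5190058034216], [0.0, 303.76410590681155, 210.3446464113458], [0.0, 0.0, 1.0]] 0.017055049434805233 [0.57523787 0.07843216 0.38528144] [2.86912917e+00 2.32943027e-03 8.34866949e-04]
{'clock': 0.15, 'joint_pos': array([-1.20979160e-01,  2.76465544e-01,  1.50575675e+00, -5.66464786e-07,
        1.36068032e+00, -1.20951318e-01]), 'qvel': array([ 0.00092893, -0.00187244, -0.00440063, -0.00069894, -0.00136917,
        0.00162106]), 'joint_torque': array([ 2.15351523e-03, -4.04925048e+01, -2.37432325e+01,  7.02095032e-02,
        3.15094914e-02, -7.84152348e-05]), 'tcp_pos': array([5.74624045e-01, 5.20818802e-05, 2.04828523e-01]), 'ee_rot': array([-3.14029220e+00, -1.57505363e-04,  1.57076850e+00]), 'wrist_force': array([-0.93640421,  0.58118067,  0.53469768]), 'ft_torque': array([0.02092249, 0.00508017, 0.00260496]), 'gripper_force': 0.0, 'gripper_width': 0.09413754721056225}
```

View pics/scene0.png

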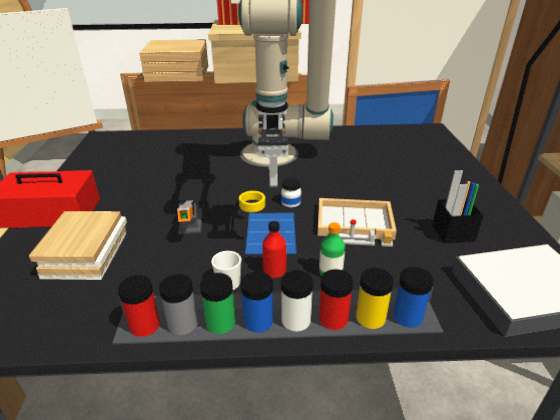

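View pics/side0.png

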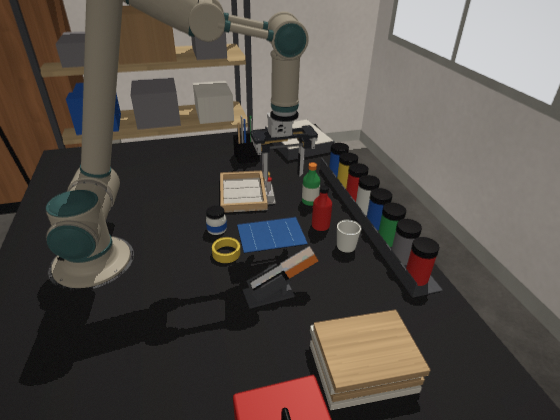

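The scene view shows the frame at (355,220), knob (352,223), mat (271,232), docked shaker mouth (186,213), jar (291,193), tape (252,201), red and green bottles (274,250) and (332,250), cup (227,270). The side view agrees: the shaker runs (250,280)→(318,260), the mat is at (272,235) and the frame at (243,191).

```bash
cat > h.py <<'E'
import numpy as np,cv2
from scipy.spatial.transform import Rotation as R
def rays(s,uv):
    uv=np.atleast_2d(np.array(uv,float))
    p=cv2.undistortPoints(uv[:,None],np.array(s["mtx"]),np.array([float(s["k1"]),0,0,0]))[:,0]
    d=np.c_[p,np.ones(len(p))]@R.from_euler("xyz",s["attitude"]).as_matrix().T
    return np.array(s["eye"]),d
def plane(s,uv,z):
    e,d=rays(s,uv); return e+d*((z-e[2])/d[:,2])[:,None]
def two(s1,uv1,s2,uv2):
    e1,d1=rays(s1,uv1);e2,d2=rays(s2,uv2)
    A=np.c_[d1[0],-d2[0]];t=np.linalg.lstsq(A,e2-e1,rcond=None)[0]
    a=e1+t[0]*d1[0];b=e2+t[1]*d2[0];return (a+b)/2,np.linalg.norm(a-b)
def proj(s,X):
    Rm=R.from_euler("xyz",s["attitude"]).as_matrix()
    c=(np.atleast_2d(X)-s["eye"])@Rm
    p=c[:,:2]/c[:,2:];p=p*(1+float(s["k1"])*(p**2).sum(1,keepdims=True))
    return p*s["mtx"][0][0]+np.array([s["mtx"][0][2],s["mtx"][1][2]])
def mask(s,lo,hi,roi=None):
    h=cv2.cvtColor(s["pixels"],cv2.COLOR_RGB2HSV);m=cv2.inRange(h,np.array(lo),np.array(hi))
    if roi:
        k=np.zeros_like(m);x0,y0,x1,y1=roi;k[y0:y1,x0:x1]=255;m&=k
    return m
def big(m):
    c=max(cv2.findContours(m,0,1)[0],key=cv2.contourArea);return c
E
python3 - <<'E'
from h import *
sc=dict(np.load("scene0.npz"));sd=dict(np.load("side0.npz"));w=dict(np.load("wrist0.npz"))
np.set_printoptions(precision=3,suppress=True)
print("mat scene",plane(sc,[(250,214),(294,214),(297,252),(246,250)],.003)[:,:2].tolist())
m=mask(sd,(100,120,60),(125,255,255),(230,210,315,255));print("mat side",cv2.minAreaRect(plane(sd,big(m)[:,0],.003)[:,:2].astype(np.float32)))
print("frame",plane(sc,[(319,199),(394,202),(395,238),(318,232)],.03)[:,:2].tolist(), plane(sd,[(220,175),(263,173),(267,209),(221,209)],.03)[:,:2].tolist())
print("knob",two(sc,[(352.5,223)],sd,[(269,178)]))
print("mouth", two(sc,[(186,213)],sd,[(316,259)]),"tail",plane(sd,[(250,283)],.05))
for n,a,b in (("red",(274,229),(322,188)),("green",(334,229),(312,167)),("jar",(291,183),(216,213)),("cup",(227,262),(347,230)),("tape",(252,200),(226,248))):print(n,two(sc,[a],sd,[b]))
a=w["pixels"]
E
```

```text
mat scene [[0.4433984722124922, -0.068004586606964], [0.45043137060863825, 0.06924709520226814], [0.6388512918698244, 0.06350074244694064], [0.623171399686241, -0.0769329518467621]]
mat side ((0.5367044806480408, -0.0071079060435295105), (0.14480626583099365, 0.20141386985778809), 87.6740493774414)
frame [[0.40935083424570595, 0.15127434121267763], [0.43938986442185923, 0.3824100560238371], [0.6241299123890103, 0.33494100833318946], [0.585698750501646, 0.12665272704536842]] [[0.4287304343064567, 0.3516568444547389], [0.5908378643006703, 0.3271116504715851], [0.548188145817639, 0.09056307444075717], [0.39881333817517994, 0.1280629629683493]]
knob (array([0.59 , 0.223, 0.065]), np.float64(0.00746155131307245))
mouth (array([ 0.591, -0.243,  0.101]), np.float64(0.02258606668731406)) tail [[ 0.419 -0.249  0.05 ]]
red (array([0.707, 0.003, 0.137]), np.float64(0.011424054582318153))
green (array([0.72 , 0.145, 0.137]), np.float64(0.0019770359266004854))
jar (array([0.374, 0.062, 0.067]), np.float64(0.006976624162020677))
cup (array([ 0.744, -0.119,  0.063]), np.float64(0.0008786001784480232))
tape (array([ 0.385, -0.061,  0.019]), np.float64(0.0013498873049485136))
```

View pics/wrist0.png

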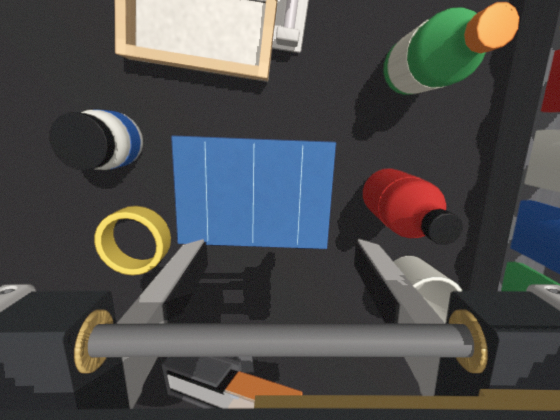

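The wrist view shows the mat at (253,193), the frame's -y end at (190,40) with the bolt's knob side at (287,35), and the shaker low at (235,385). I'll take wrist views over the frame and the dock.

```bash
python3 - <<'E'
from rig import *
import cv2,numpy as np
for n,p in (("fr",(0.5,0.13,0.30)),("dk",(0.5,-0.36,0.30))):
    movep(list(p),[3.14159,0,1.5708]); dwell(.2)
    s=snapshot("wrist"); np.savez(n+".npz",**s); cv2.imwrite(f"pics/{n}.png",s["pixels"][:,:,::-1]); print(sense()["clock"])
a=[cv2.imread(f"pics/{n}.png") for n in("fr","dk")]
cv2.imwrite("pics/both.png",np.vstack([a[0][:300],a[1][:300]]))
E
```

```text
1.1417
3.175
```

View pics/both.png

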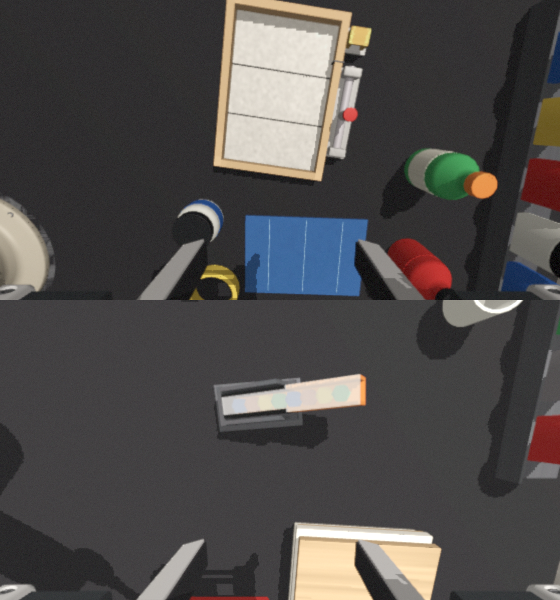

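The knob is at (350,114) in the first picture, with the keeper up at (360,38). Frame outer corners are (228,0), (352,13), (322,180) and (215,165). In the dock picture, the shaker roof runs from tail (223,105) to mouth (362,90).

```bash
python3 - <<'E'
from h import *
np.set_printoptions(precision=4,suppress=True)
f=dict(np.load("fr.npz"));d=dict(np.load("dk.npz"));sd=dict(np.load("side0.npz"));sc=dict(np.load("scene0.npz"))
def cen(m): M=cv2.moments(big(m));return M["m10"]/M["m00"],M["m01"]/M["m00"]
m=mask(f,(8,60,120),(25,255,255),(190,0,357,200))
P=plane(f,big(m)[:,0],.03)[:,:2].astype(np.float32)
print("frame",cv2.minAreaRect(P)); print(plane(f,[(228,0),(352,13),(322,180),(215,165)],.03)[:,:2])
m=mask(f,(0,150,80),(6,255,255),(330,90,370,130))|mask(f,(174,150,80),(180,255,255),(330,90,370,130));k=cen(m)
print("knob",k,plane(f,[k],.069)); 
ms=mask(sd,(0,150,60),(6,255,255),(262,170,276,190))|mask(sd,(174,150,60),(180,255,255),(262,170,276,190));ks=cen(ms);print("knob2",two(f,[k],sd,[ks]))
m=mask(f,(100,120,60),(125,255,255),(240,205,370,300));print("mat",cv2.minAreaRect(plane(f,big(m)[:,0],.003)[:,:2].astype(np.float32)))
w=dict(np.load("wrist0.npz"));m=mask(w,(100,120,60),(125,255,255),(165,130,340,240));print("mat",cv2.minAreaRect(plane(w,big(m)[:,0],.003)[:,:2].astype(np.float32)))
c=d["pixels"][60:150,200:380];cv2.imwrite("pics/dkc.png",cv2.resize(c[:,:,::-1],None,fx=4.4,fy=4.4,interpolation=2))
c=sd["pixels"][235:310,235:330];cv2.imwrite("pics/sdc.png",cv2.resize(c[:,:,::-1],None,fx=8,fy=8,interpolation=2)[:600])
E
```

```text
frame ((0.5024041533470154, 0.24771317839622498), (0.2219335287809372, 0.17538586258888245), 81.72673034667969)
[[0.433  0.3604]
 [0.5921 0.3456]
 [0.5617 0.1285]
 [0.4033 0.1508]]
knob (350.0897435897436, 114.45) [[0.5893 0.2202 0.069 ]]
knob2 (array([0.5897, 0.2203, 0.0667]), np.float64(0.00028019762421383))
mat ((0.5397235751152039, -0.007641561329364777), (0.1423974335193634, 0.20107343792915344), 88.10062408447266)
mat ((0.5388136506080627, -0.004459947347640991), (0.1351907104253769, 0.20170539617538452), 87.98265075683594)
```

View pics/dkc.png

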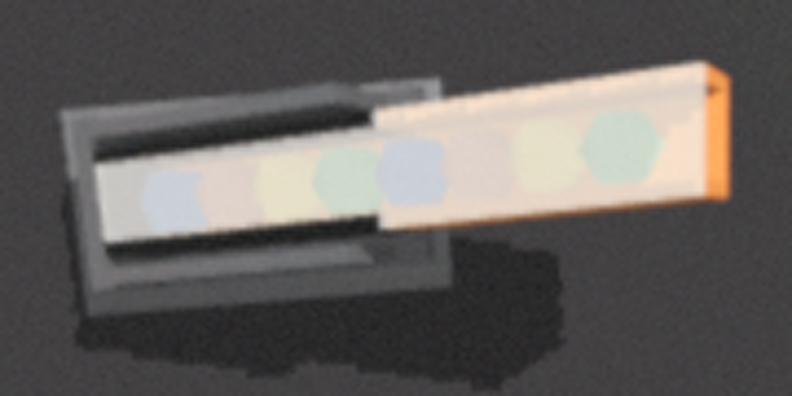

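The close-up shows the clear roof with corners at tail (95,163)/(105,242) and mouth (705,62)/(707,200). Eight chips sit in one row, the last of them (green) about 15 mm short of the mouth. Next I'll compute the shaker pose and push the bolt home.

```bash
python3 - <<'E'
from h import *
np.set_printoptions(precision=4,suppress=True)
d=dict(np.load("dk.npz"))
c=lambda p:(p[0]/4.4+200-.4,p[1]/4.4+60-.4)
mo=plane(d,[c((705,62)),c((707,200))],.123)[:,:2]; ta=plane(d,[c((95,163)),c((105,242))],.0461)[:,:2]
print(mo,ta,"widths",np.linalg.norm(mo[0]-mo[1]),np.linalg.norm(ta[0]-ta[1]))
M=mo.mean(0);T=ta.mean(0);v=M-T;L=np.linalg.norm(v);psi=np.arctan2(v[1],v[0])
print("len",L,"exp",.182*np.cos(np.radians(25)),"psi",np.degrees(psi))
# roof x midpoint is at shaker x=-2, z=+17 
xs=v/L; mid=(M+T)/2
o=mid+xs*(.002*np.cos(np.radians(25))+.017*np.sin(np.radians(25)))
print("origin",o)
E
cat >> h.py <<'E'
FC=np.array([.4977,.248]);FY=np.radians(-8)
def fr(x,y,z): # frame-local -> world
    c,s=np.cos(FY),np.sin(FY);return [FC[0]+c*x-s*y,FC[1]+s*x+c*y,z]
E
python3 - <<'E'
from rig import *
from h import *
a=[np.pi,0,FY]
grasp(20)
x=.095
movep(fr(x,-.060,.14),a); line_to(fr(x,-.060,.043),max_speed=.2)
print(line_to(fr(x,.03,.043),max_speed=.05,guard=9))
s=sense();p=s["tcp_pos"];print(p,s["wrist_force"],s["clock"])
c,sn=np.cos(FY),np.sin(FY);dd=p[:2]-FC;print("local",c*dd[0]+sn*dd[1],-sn*dd[0]+c*dd[1])
dwell(.1);line_to(fr(x,-.02,.043),max_speed=.1); line_to(fr(x,-.02,.2),max_speed=.3)
movep(fr(0,-.11,.3),[np.pi,0,np.pi/2]);dwell(.2)
w=snapshot("wrist");m=mask(w,(0,150,80),(6,255,255),(300,20,400,140))|mask(w,(174,150,80),(180,255,255),(300,20,400,140))
q=big(m)[:,0].mean(0);P=plane(w,[q],.069)[0];dd=P[:2]-FC;print("knob",q,P,c*dd[0]+sn*dd[1],-sn*dd[0]+c*dd[1],sense()["clock"])
cv2.imwrite("pics/bolt.png",w["pixels"][:,:,::-1])
E
```

```text
[[ 0.5863 -0.2269]
 [ 0.5892 -0.2589]] [[ 0.4209 -0.244 ]
 [ 0.4228 -0.2669]] widths 0.03210816577470886 0.022972005387411027
len 0.16637335864429703 exp 0.1649480172406703 psi 4.3111240947379965
origin [ 0.5138 -0.2485]
True
[0.59265661 0.24123263 0.04271039] [-0.04714907 -2.81608911  2.46381983] 8.725
local 0.09497433322137148 0.006513894013974844
knob [370.14634146  88.58536585] [0.5952056  0.26183464 0.069     ] 0.09463127175975844 0.02727016225874082 11.75
```

```bash
python3 -c "
import cv2
i=cv2.imread('pics/bolt.png')[0:170,300:430];cv2.imwrite('pics/boltc.png',cv2.resize(i,None,fx=3.5,fy=3.5,interpolation=2))"
```

```text
(no output)
```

View pics/boltc.png

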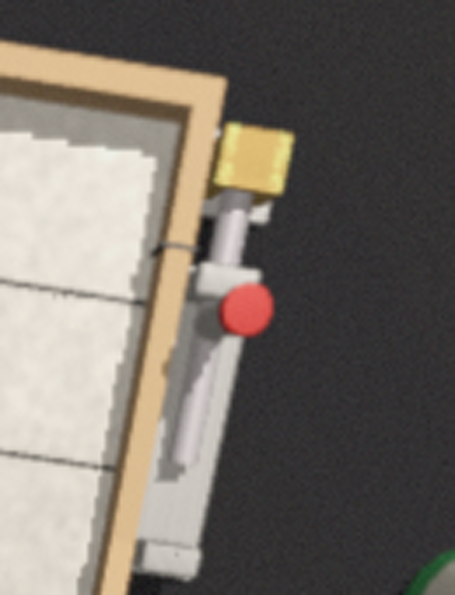

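The picture shows the bolt's rod entering the brass keeper (250,160), with the knob (247,310) just short of the guide strap. I'll push again harder to check that it's against its stop.

```bash
python3 - <<'E'
from rig import *
from h import *
c,sn=np.cos(FY),np.sin(FY);x=.095;a=[np.pi,0,FY]
movep(fr(x,-.02,.12),a);line_to(fr(x,-.02,.046),max_speed=.2)
print(line_to(fr(x,.03,.046),max_speed=.04,guard=22))
s=sense();dd=s["tcp_pos"][:2]-FC;print("local",c*dd[0]+sn*dd[1],-sn*dd[0]+c*dd[1],s["wrist_force"],s["clock"])
dwell(.1);line_to(fr(x,-.02,.046),max_speed=.1); line_to(fr(x,-.02,.2),max_speed=.3)
movep(fr(0,-.11,.3),[np.pi,0,np.pi/2]);dwell(.2)
w=snapshot("wrist");m=mask(w,(0,150,80),(6,255,255),(300,20,400,140))|mask(w,(174,150,80),(180,255,255),(300,20,400,140))
q=big(m)[:,0].mean(0);P=plane(w,[q],.069)[0];dd=P[:2]-FC;print("knob",q,P,c*dd[0]+sn*dd[1],-sn*dd[0]+c*dd[1],sense()["clock"])
E
```

```text
True
local 0.09477370071911803 0.006410419930383793 [ 0.28072974 -3.42248382  1.33628881] 14.6917
knob [370.17073171  88.63414634] [0.59524014 0.26178039 0.069     ] 0.09467302493004762 0.027221239608946173 17.7167
```

The knob stopped at the same place under 22 N, so the bolt is home. Now the shaker: grasp, lift along its roof normal, and lay it on the mat.

```bash
cat >> h.py <<'E'
def tool(o,psi,tilt,gx,gz=.005):
    "TCP pose for shaker origin o, yaw psi, mouth-up tilt (rad), grasp point at shaker (gx,0,gz)"
    Rs=R.from_euler("ZY",[psi,-tilt])
    p=np.array(o)+Rs.apply([gx,0,gz-.019])
    return list(p),list((Rs*R.from_euler("x",np.pi)).as_euler("xyz"))
def shaker(o0,psi,tilt,d): # point d in shaker frame -> world
    return np.array(o0)+R.from_euler("ZY",[psi,-tilt]).apply(d)
MO=[.541,-.0055,.0205];MY=np.radians(-2)
E
python3 - <<'E'
from rig import *
from h import *
D=np.radians;o=[.5138,-.2485,.070];psi=D(4.3);t=D(25);g=.020
open_jaws()
movep(*tool(shaker(o,psi,t,[0,0,.10]),psi,t,g))
p,a=tool(o,psi,t,g);print(line_to(p,a,max_speed=.12,guard=15))
grasp(45);print(sense()["gripper_width"],sense()["gripper_force"],sense()["tcp_pos"],p)
p,a=tool(shaker(o,psi,t,[0,0,.075]),psi,t,g);print(line_to(p,a,max_speed=.08))
p,a=tool([.541,-.15,.17],psi,t,g);line_to(p,a,max_speed=.12)
s=sense();print(s["wrist_force"],s["gripper_width"],s["clock"])
w=snapshot("side");cv2.imwrite("pics/lift.png",cv2.resize(w["pixels"][120:330,200:400,::-1],None,fx=2.8,fy=2.8))
E
```

```text
False
0.03039363651532639 44.99462340027094 [ 0.53772874 -0.24666388  0.06570979] [np.float64(0.5377751341013166), np.float64(-0.24669730061151987), np.float64(0.0657640562163009)]
False
[-0.41423295 -0.26729859 -3.99374779] 0.030297328273459836 24.9167
```

View pics/lift.png

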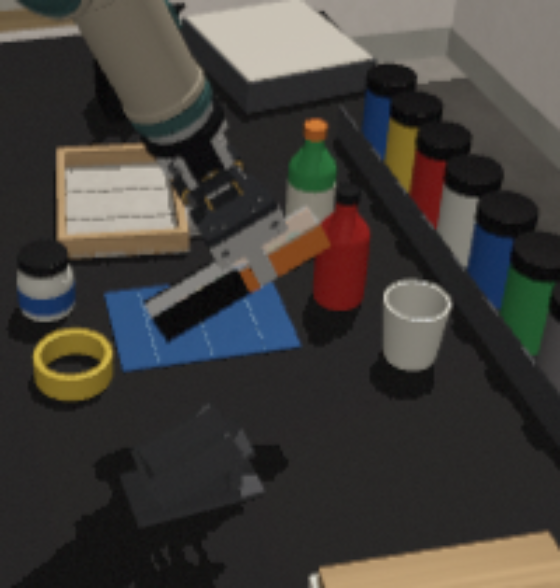

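The shaker is out of the dock at about 25°, gripped on its orange half, and everything else stands undisturbed. Now I'll lay it down.

```bash
python3 - <<'E'
from rig import *
from h import *
D=np.radians;t=D(25);g=.020
p,a=tool([MO[0],MO[1],.13],MY,t,g);line_to(p,a,max_speed=.12)
p,a=tool([MO[0],MO[1],.06],MY,D(2),g);line_to(p,a,max_speed=.06)
p,a=tool([MO[0],MO[1],.030],MY,D(.0),g);line_to(p,a,max_speed=.06)
p,a=tool([MO[0],MO[1],.0195],MY,0,g);print(line_to(p,a,max_speed=.02,guard=6),sense()["tcp_pos"],p)
open_jaws()
p,a=tool([MO[0],MO[1],.16],MY,0,-.06);
line_to(tool([MO[0],MO[1],.10],MY,0,g)[0],max_speed=.2)
movep([.51,-.09,.30],[np.pi,0,np.pi/2]);dwell(.2)
w=snapshot("wrist");np.savez("lay.npz",**w);cv2.imwrite("pics/lay.png",cv2.resize(w["pixels"][70:270,150:430,::-1],None,fx=2.8,fy=2.8,interpolation=2))
print(sense()["clock"])
E
```

```text
True [ 0.56077709 -0.00616505  0.00565024] [np.float64(0.560987816540382), np.float64(-0.006197989934050019), np.float64(0.005500000000000001)]
32.4583
```

View pics/lay.png

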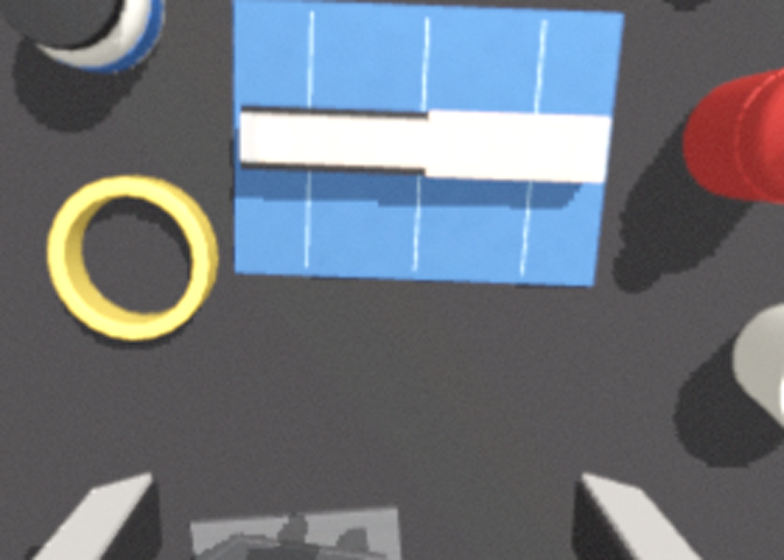

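The shaker lies flat, roof up, on the mat (roof (242–608, 110–180) within mat (235–620, 0–285)), and no chips are outside it. Next I'll regrasp by the black half, carry it to the frame and start a metered pour.

```bash
cat >> h.py <<'E'
D=np.radians;GB=-.028;H=.050;PY=FY+np.pi/2;XL=0.0
def pour(ym,deg,h=H):
    "TCP pose with the mouth at frame-local (XL,ym), height h, shaker tilted mouth up by deg"
    m=np.array(fr(XL,ym,h));o=m-R.from_euler("ZY",[PY,-D(deg)]).apply([.089,0,0])
    return tool(o,PY,D(deg),GB)
def chips(w,ym,deg,h=H):
    m=np.array(fr(XL,ym,h));Rs=R.from_euler("ZY",[PY,-D(deg)]);o=m-Rs.apply([.089,0,0])
    c=np.array([[x,y,z] for x in(-.093,.090) for y in(-.016,.016) for z in(-.018,.018)])
    k=np.zeros((420,560),np.uint8)
    inner=np.array([fr(x,y,.008) for x,y in((-.068,-.098),(.068,-.098),(.068,.098),(-.068,.098))])
    cv2.fillConvexPoly(k,proj(w,inner).round().astype(np.int32),255)
    if ym is not None: cv2.fillConvexPoly(k,cv2.convexHull(cv2.dilate(np.zeros(1),None) if 0 else proj(w,o+Rs.apply(c)).round().astype(np.int32)),0)
    hs=cv2.cvtColor(w["pixels"],cv2.COLOR_RGB2HSV);b=((hs[...,1]>75)&(hs[...,2]>50)).astype(np.uint8)*255&k
    n,_,st,ce=cv2.connectedComponentsWithStats(b)
    out=[]
    for i in range(1,n):
        if st[i,4]>25:
            P=plane(w,[ce[i]],.02)[0][:2]-FC;cc,s=np.cos(FY),np.sin(FY)
            u,v=ce[i].round().astype(int);out.append((int(st[i,4]),round(1e3*(cc*P[0]+s*P[1])),round(1e3*(-s*P[0]+cc*P[1]))))
    return out
E
python3 - <<'E'
from rig import *
from h import *
bad=[(y,d) for y in(55,0,-60) for d in(10,-10,-25,-40) if solve_ik(*pour(y/1e3,d)) is None];print("bad",bad)
movep(*tool([MO[0],MO[1],.09],MY,0,GB))
p,a=tool([MO[0],MO[1],.0205],MY,0,GB);print(line_to(p,a,max_speed=.15,guard=12))
grasp(50);print(sense()["gripper_width"])
line_to(*tool([MO[0],MO[1],.10],MY,D(15),GB),max_speed=.12)
print(sense()["clock"],solve_ik(*pour(.05,10,.11)))
E
```

```text
bad []
False
0.030408330376029958
36.3833 [0.10170216 0.27509798 1.87954771 0.2080342  0.95514411 0.12360228]
```

```bash
cat > p1.py <<'E'
from rig import *
from h import *
import sys
ym,start,stop,thr=float(sys.argv[1]),float(sys.argv[2]),float(sys.argv[3]),float(sys.argv[4])
def look(d):
    w=snapshot("wrist");return w,chips(w,ym,d)
if sys.argv[5:]: line_to(*pour(.05,10,.11),max_speed=.11)
line_to(*pour(ym,start),max_speed=.12)
w,c0=look(start);A0=sum(c[0] for c in c0);print("base",c0,sense()["clock"])
d=start
while d>stop:
    d-=2;line_to(*pour(ym,d),max_speed=.04)
    w,c=look(d);A=sum(x[0] for x in c)
    if A-A0>thr: 
        d2=d+12;line_to(*pour(ym,d2),max_speed=.12);print("trig",d,c);d=d2;break
dwell(.2);w,c=look(d);print("end",d,c,sense()["clock"],sense()["wrist_force"])
np.savez("pp.npz",**w);cv2.imwrite("pics/pp.png",w["pixels"][:,:,::-1])
E
python3 p1.py .05 -8 -24 90 go
```

```text
base [] 38.8417
end -24.0 [] 41.4917 [-0.02905494 -0.5582587  -3.4068042 ]
```

```bash
python3 p1.py .05 -24 -36 90
```

```text
base [] 41.7917
trig -36.0 [(1184, 5, 51)]
end -24.0 [(1059, -32, 57), (1147, 6, 58)] 44.2 [-0.04830756 -0.50152945 -2.37051453]
```

View pics/pp.png

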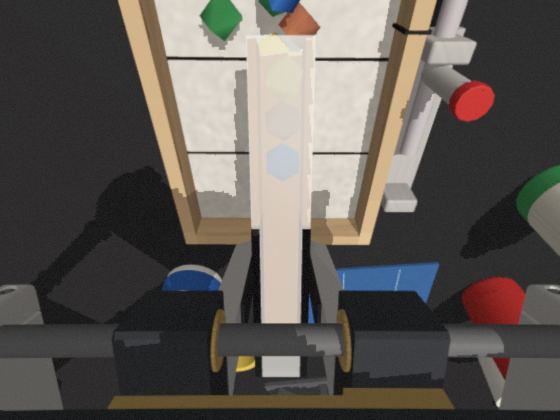

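The picture shows five chips out in the far third, with the yellow one at (272,43) just above the third line at row 58. Three chips are still in the tube at (283,80), (283,122) and (282,162), and sliding starts at around −35°. I'll meter the rest more finely.

```bash
cat > p2.py <<'E'
from rig import *
from h import *
import sys
ym,start,thr=map(float,sys.argv[1:4])
def look(d):
    w=snapshot("wrist");return w,chips(w,ym,d)
line_to(*pour(ym,-15),max_speed=.09)
line_to(*pour(ym,start),max_speed=.08);dwell(.1)
w,c0=look(start);A0=sum(c[0] for c in c0);print("base",c0,sense()["clock"])
d=start
while d>-44:
    d-=.7;line_to(*pour(ym,d),max_speed=.04)
    w,c=look(d);A=sum(x[0] for x in c if x[2]<30)
    if A>thr:
        line_to(*pour(ym,d+14),max_speed=.2);print("trig",d,c);d+=14;break
dwell(.2);w,c=look(d);print("end",d,c,sense()["clock"],sense()["wrist_force"])
np.savez("pp.npz",**w);cv2.imwrite("pics/pp2.png",w["pixels"][:,:,::-1])
E
python3 p2.py -.008 -29 90
```

```text
base [] 45.725
trig -33.2 [(1027, -1, -5)]
end -19.200000000000003 [(699, 2, -1)] 48.1667 [-0.13664199  1.14153016 -3.21295232]
```

```bash
python3 - <<'E'
from h import *
w=dict(np.load("pp.npz"));ym,deg=-.008,-19.2
Rs=R.from_euler("ZY",[PY,-D(deg)]);o=np.array(fr(XL,ym,H))-Rs.apply([.089,0,0])
hs=cv2.cvtColor(w["pixels"],cv2.COLOR_RGB2HSV).astype(int)
for x in range(88,-90,-6):
    u,v=proj(w,o+Rs.apply([x/1e3,0,.017]))[0].round().astype(int)
    print(x,(u,v),np.median(w["pixels"][v-1:v+2,u-2:u+3].reshape(-1,3),0),end="; ")
print()
b=((hs[...,1]>75)&(hs[...,2]>50));
for n,lo,hi in(("terra",0,15),("yel",18,34),("green",40,85),("blue",95,130)):
    m=(b&(hs[...,0]>=lo)&(hs[...,0]<=hi)).astype(np.uint8);k=np.zeros_like(m)
    cv2.fillConvexPoly(k,proj(w,np.array([fr(x,y,.008) for x,y in((-.066,-.096),(.066,-.096),(.066,.096),(-.066,.096))])).round().astype(np.int32),1)
    c=np.array([[x,y,z] for x in(-.093,.089) for y in(-.015,.015) for z in(-.017,.017)])
    cv2.fillConvexPoly(k,cv2.convexHull(proj(w,o+Rs.apply(c)).round().astype(np.int32)),0)
    nn,_,st,ce=cv2.connectedComponentsWithStats(m&k)
    print(n,[(st[i].tolist(),ce[i].round().tolist()) for i in range(1,nn) if st[i,4]>20])
E
```

```text
88 (np.int64(279), np.int64(38)) [211. 205. 199.]; 82 (np.int64(279), np.int64(53)) [224. 213. 199.]; 76 (np.int64(279), np.int64(68)) [222. 210. 198.]; 70 (np.int64(279), np.int64(83)) [199. 205. 210.]; 64 (np.int64(279), np.int64(97)) [199. 205. 210.]; 58 (np.int64(279), np.int64(110)) [198. 201. 204.]; 52 (np.int64(279), np.int64(124)) [222. 208. 194.]; 46 (np.int64(279), np.int64(137)) [222. 207. 194.]; 40 (np.int64(279), np.int64(149)) [222. 207. 194.]; 34 (np.int64(279), np.int64(162)) [220. 206. 192.]; 28 (np.int64(279), np.int64(174)) [218. 204. 190.]; 22 (np.int64(279), np.int64(186)) [217. 202. 189.]; 16 (np.int64(279), np.int64(198)) [216. 202. 188.]; 10 (np.int64(279), np.int64(209)) [216. 201. 186.]; 4 (np.int64(279), np.int64(220)) [215. 200. 186.]; -2 (np.int64(279), np.int64(231)) [214. 197. 183.]; -8 (np.int64(279), np.int64(242)) [213. 197. 184.]; -14 (np.int64(279), np.int64(252)) [213. 197. 183.]; -20 (np.int64(279), np.int64(263)) [213. 197. 183.]; -26 (np.int64(279), np.int64(273)) [213. 197. 183.]; -32 (np.int64(279), np.int64(283)) [213. 197. 183.]; -38 (np.int64(279), np.int64(293)) [213. 195. 182.]; -44 (np.int64(279), np.int64(302)) [212. 196. 182.]; -50 (np.int64(279), np.int64(312)) [212. 196. 182.]; -56 (np.int64(279), np.int64(321)) [212. 195. 182.]; -62 (np.int64(279), np.int64(330)) [86. 85. 85.]; -68 (np.int64(279), np.int64(339)) [113. 112. 112.]; -74 (np.int64(279), np.int64(348)) [119. 119. 118.]; -80 (np.int64(279), np.int64(356)) [155. 153. 150.]; -86 (np.int64(279), np.int64(365)) [184. 181. 178.]; 
terra [([269, 17, 38, 18, 659], [288.0, 26.0])]
yel [([261, 14, 19, 21, 174], [266.0, 23.0])]
green []
blue []
```

View pics/pp2.png

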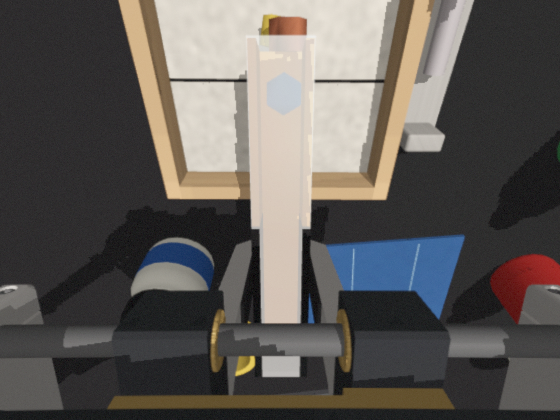

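The picture shows yellow (268,20) and terracotta (288,27) now in the middle third, past the line at row 80. One blue chip is left in the tube at (283,93). I'll pour it into the last third, then survey all the chips by colour.

```bash
cat >> h.py <<'E'
def survey(w):
    hs=cv2.cvtColor(w["pixels"],cv2.COLOR_RGB2HSV).astype(int);b=((hs[...,1]>75)&(hs[...,2]>45));k=np.zeros(b.shape,np.uint8)
    cv2.fillConvexPoly(k,proj(w,np.array([fr(x,y,.012) for x,y in((-.067,-.098),(.067,-.098),(.067,.098),(-.067,.098))])).round().astype(np.int32),1)
    cc,s=np.cos(FY),np.sin(FY)
    for n,lo,hi in(("terra",0,13),("yel",19,34),("green",40,85),("blue",95,130)):
        nn,_,st,ce=cv2.connectedComponentsWithStats((b&(hs[...,0]>=lo)&(hs[...,0]<=hi)).astype(np.uint8)&k)
        L=lambda uv:(lambda P:(round(1e3*(cc*P[0]+s*P[1])),round(1e3*(-s*P[0]+cc*P[1]))))(plane(w,[uv],.018)[0][:2]-FC)
        print(n,[(int(st[i,4]),L(ce[i]),"box",L(st[i,:2]),L(st[i,:2]+st[i,2:4])) for i in range(1,nn) if st[i,4]>40])
E
python3 - <<'E'
from rig import *
import h
from h import *
line_to(*pour(-.057,-22),max_speed=.12)
line_to(*pour(-.057,-42),max_speed=.07);dwell(.35);print(sense()["clock"])
h.XL=.12
line_to(*pour(.02,0,.22),max_speed=.22);dwell(.1)
w=snapshot("wrist");np.savez("sv.npz",**w);cv2.imwrite("pics/sv.png",w["pixels"][:,:,::-1]);print(sense()["clock"]);survey(w)
h.XL=-.032
for d in(-42,-50):print([solve_ik(*pour(y,d,.03)) is not None for y in(.095,0,-.05)])
E
```

```text
49.8
50.8333
terra [(272, (11, 53), 'box', (1, 64), (23, 41)), (206, (42, -12), 'box', (34, -5), (52, -19))]
yel [(323, (-4, 38), 'box', (-13, 49), (7, 27)), (230, (0, -7), 'box', (-9, 1), (9, -16))]
green [(65, (-2, 62), 'box', (-12, 67), (9, 56)), (261, (-29, 54), 'box', (-39, 64), (-19, 43))]
blue [(365, (-2, 74), 'box', (-12, 84), (9, 63)), (230, (2, -24), 'box', (-8, -16), (12, -34))]
[True, True, True]
[True, True, True]
```

All eight are in the frame: five in the far third, three in the middle and none in the last. I'll use the empty shaker's lip as a rake, pulling yellow and blue at x≈0 into the last third and green (−29,54) into the middle.

```bash
cat > rake.py <<'E'
from rig import *
import h
from h import *
T=44
def lip(y,z): return pour(y+.017*np.sin(D(T)),-T,z+.017*np.cos(D(T)))
def rake(x,y0,y1):
    h.XL=x
    movep(*lip(y0,.055))
    p,a=lip(y0,.011)
    if line_to(p,a,max_speed=.09,guard=7): 
        print("touch",sense()["tcp_pos"][2]-p[2],sense()["wrist_force"])
    z=.011+max(0,sense()["tcp_pos"][2]-p[2])
    if z<.02: line_to(*lip(y1,z),max_speed=.08)
    line_to(*lip(y1,.055),max_speed=.15)
def check():
    h.XL=.12
    line_to(*pour(.02,0,.22),max_speed=.25);dwell(.1)
    w=snapshot("wrist");print(sense()["clock"]);survey(w);cv2.imwrite("pics/sv2.png",w["pixels"][:,:,::-1])
E
python3 - <<'E'
from rake import *
rake(-.035,.077,.030);print(sense()["clock"])
rake(.003,.016,-.034)
check()
E
```

```text
53.4667
56.675
terra [(276, (11, 53), 'box', (1, 64), (22, 40)), (204, (42, -11), 'box', (34, -5), (52, -19))]
yel [(321, (-4, 38), 'box', (-13, 48), (7, 27)), (219, (0, -56), 'box', (-9, -48), (10, -66))]
green [(66, (-2, 62), 'box', (-12, 67), (9, 56)), (260, (-34, 13), 'box', (-43, 25), (-23, 1))]
blue [(363, (-2, 74), 'box', (-13, 84), (8, 62)), (198, (7, -72), 'box', (-2, -63), (19, -81))]
```

The split is now 4/2/2. Time to return the empty shaker to the mat.

```bash
python3 - <<'E'
from rig import *
from h import *
line_to(*tool([MO[0],MO[1],.21],MY,0,GB),max_speed=.14)
line_to(*tool([MO[0],MO[1],.03],MY,0,GB),max_speed=.14)
p,a=tool([MO[0],MO[1],.0195],MY,0,GB);print(line_to(p,a,max_speed=.02,guard=6),sense()["tcp_pos"][2]-p[2])
open_jaws();line_to(tool([MO[0],MO[1],.12],MY,0,GB)[0],max_speed=.2)
movep([.50,.03,.33],[np.pi,0,np.pi/2]);dwell(.2)
w=snapshot("wrist");print(sense()["clock"]);survey(w);cv2.imwrite("pics/end.png",w["pixels"][:,:,::-1])
m=mask(w,(100,120,60),(125,255,255),(150,100,420,330))
hl=cv2.convexHull(big(m))[:,0];print("mat",cv2.minAreaRect(plane(w,hl,.003)[:,:2].astype(np.float32)))
k=np.zeros(m.shape,np.uint8);cv2.fillConvexPoly(k,hl,255)
wh=mask(w,(0,0,200),(180,60,255))&k
print("roof",cv2.minAreaRect(plane(w,big(cv2.morphologyEx(wh,2,np.ones((5,5)))if 0 else wh)[:,0],.037)[:,:2].astype(np.float32)))
E
```

```text
True 0.001017603285368502
63.575
terra [(169, (41, -12), 'box', (31, -4), (54, -21))]
yel [(153, (-1, -56), 'box', (-11, -50), (11, -64))]
green [(143, (-34, 13), 'box', (-45, 22), (-22, 3))]
blue [(124, (7, -72), 'box', (-3, -65), (18, -81))]
mat ((0.5392553806304932, -0.0076079294085502625), (0.14196635782718658, 0.2011241465806961), 88.10459899902344)
roof ((0.5413295030593872, -0.005500661209225655), (0.02966301143169403, 0.17496861517429352), 87.93856811523438)
```

```bash
python3 -c "
from rig import *
print(finish_job())"
```

```text
the job is handed in; nothing more can be done
None
```

I handed the job in at about 64 s: the bolt is home, all eight chips are in the frame (4/2/2 across the thirds), and the empty shaker is flat on the mat, roof up; I got that split by dragging three chips into place with the shaker's lip after the pour, and my last picture showed only the four chips in the middle and last thirds.

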